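# Swing the saucepan handle in over the warming tray

## Task

The wooden-handled saucepan on the warming tray has its handle sticking out over the front edge, where someone will catch it. Swing the handle inward, towards the black-handled pan, until it lies along the tray, roughly in line with the tray's long edges. Leave the saucepan standing upright on its spot, without lifting it off the tray, and do not disturb the black-handled pan.

Things in the scene. Friction and masses are not known exactly. Their poses are not given: they have to be found in the camera images.
- tray: fixed buffet warming tray, steel with a black top, a rectangle 180 mm deep (its x), 720 mm long (its y), 36 mm high; origin at the centre of its underside, on the worktop. x points away from the robot, y along its long edges to the robot's left. A beam of the cupboard crosses above the worktop behind the tray's middle line, about 85 mm beyond it and 455 mm up or more. The two pans stand on the tray, one near each end (which is which varies)
- wood_center (a point): centre of the saucepan to be turned (on its axis, 36 mm above its underside). Loose round steel pan, 136 mm across the rim, lid fixed on, pale wooden lid knob to 97 mm above its underside, about 0.5 kg, with one straight level handle of pale wood. The handle runs along the pan's own -x, its width along y, z is up. It starts pointing to the front (towards the robot)
- wood_grip (a point): the point to grip, on the saucepan's pale wooden handle: 115 mm from the pan's axis, at the middle of the handle's width and height, 54 mm above the pan's underside (54 mm above the tray's top). Same axes as wood_center. The wooden bar is 22 mm wide, 16 mm high, rounded, and runs from 83 to 195 mm from the pan's axis; the space under and beside it is free
- black_pan: the other pan, of the same shape and size but with black handle and lid knob, its handle pointing to the back; loose, origin at the centre of its underside on the tray's top; its axis stands 495 to 565 mm from the saucepan's and must stay as it is

How it is judged:
By the outcome, as a careful person would: the job done as asked, in the order asked, and still so for the second after the job is handed in, with the robot touching nothing.
It also fails if it takes over 42 s, if anything falls off the work surface, if the arm or the gripper's body presses on something with over 40 N, if the wrist force passes 120 N, or if a joint passes its speed limit or range.

## Robot

A 7-joint arm with a two-finger parallel gripper is mounted at the origin on a cart in front of the work surface, level with it; the furniture and walls round the work are solid. World frame = base frame: x ahead of the robot, y to its left, z up, the work surface at z = 0. Lengths are in m, angles in rad, forces in N, time in s.
With the tool pointing down it reaches from about 0.425 to 0.875 m from the base axis. Payload 4.7 kg.
Tool frame: the origin (TCP) lies midway between the tips of the shut fingers; the grasp point (between the pads) lies 19 mm behind it; x points along the fingers, z is the direction in which the jaws open and shut, and the axes are right-handed (so a half turn about x gives the same grasp; the last joint's range is limited). The gripper opens to 87 mm and grips with 3 to 60 N. Pads are 19 mm wide; open, the fingers measure 117 mm over their backs; the gripper's body (75 mm by 190 mm) begins 51 mm behind the grasp point.
Start: joints at [1.244, 0.321, -0.07, 1.45, 0.023, 1.371, -0.057], TCP at [0.217, -0.613, 0.223] pointing down, gripper open.
Joint ranges: [-2.86, 2.86], [-0.3, 2.09], [-1.38, 1.24], [0.06, 2.45], [-1.56, 4.7], [0.09, 2.05], [-2.69, 2.69]. Speed limits (rad/s): [2.57, 2.57, 3.14, 3.14, 3.14, 3.14, 3.14].

## Interface

Orientations are given as a rotation vector (axis times angle).
In Python, from bench import ctrl gives the robot as it stands.
- The arm moves only by the shell command python3 -m pendant 'ROWS' [OPENING] [FORCE]. ROWS is JSON, a list of rows, each an object with "travel": the shift along the tool's x, y, z in m, a list of three; "twist": the turn about the tool's x in rad. In form: [{"travel": [x, y, z], "twist": twist}, ...]. A call has 1 to 10 rows; each row is the pose to reach, as a shift and turn from the pose measured when the call began, along the tool's axes at that moment; what a row does not reach only later rows make up. A row lasts 1/8 s, in which the tool goes at most 62.5 mm and 10.7 degrees, less where a joint would pass 70% of its speed; a pose out of reach is approached as far as the arm can. A call with a gripper value outside its range is refused whole. OPENING is the opening, from -1 (shut) to 1 (fully open), so that 0 is half open, set as the call begins (- or left out, the last holds). The fingers move at their own pace and stop on an object; FORCE is the grip in N (left out, the last holds). Time passes only in rows, so rows that repeat a pose let the fingers close. It gives the time, the measured TCP pose, the force and the opening at its end, in the units of the state.
- ctrl.get_state(): the state, without advancing time (a new reading comes with each control period).
- ctrl.get_image(name): name is "side" or "top" or "wrist"; returns the picture (480x640x3 uint8, red, green, blue); there is no depth.
- ctrl.camera_model(name): a dict with "K" (3x3 intrinsics, pixels), "rvec" (rotation vector, rad) and "tvec" (3), from world to camera coordinates, as OpenCV has them; the wrist camera has in their place "T_tool_cam" (4x4, takes a point from camera to tool coordinates, whose origin is the TCP and whose axes are the tool frame's). Camera axes: x right, y down, z forward; pixel columns grow to the right and rows downward; lengths in m; the calibration is good to about 2 mm. A picture is of the moment at which its call begins: read the wrist's pose just before it. camera_model takes no time and is no camera call.
- ctrl.close_job(): hands the job in, once; it reports no verdict.
The state is a dict: "time": time; "joint_positions": joint angles; "qd": joint speeds; "joint_torque": joint torques, N m; "position": TCP position; "tool_rot": TCP orientation; "ft_force": force on the tool from outside, world axes, zero at the start; "torque": the same for the moment, N m; "grip_width": opening from 0.0 (shut) to 1.0 (fully open).
Only numpy, scipy, OpenCV 4.12 (cv2) and the standard library are available. Lean on these libraries where they do the work, as an engineer would, in place of code of your own. Each camera call takes 0.05 s, during which the arm holds its last target.

## Working session

There is one attempt and no reset: what is moved stays moved. The work goes in short steps, Python scripts to look and compute and a shell command to move; the robot and the scene stay as the last step left them, time stands still between calls to the robot, and variables do not carry over. Pictures are saved under pics/ and viewed, and the job is handed in when it is done.

```bash
ls; mkdir -p pics
python3 - <<'E'
from bench import ctrl
import cv2
s=ctrl.get_state(); print({k:s[k] for k in('time','position','tool_rot','ft_force','grip_width')})
for n in('side','top','wrist'):
    im=ctrl.get_image(n); cv2.imwrite(f'pics/{n}0.png',im[...,::-1]); print(n,ctrl.camera_model(n))
E
```

```text
pics
{'time': 0.0, 'position': array([ 0.21701291, -0.6121419 ,  0.22148388]), 'tool_rot': array([ 0.95563546,  1.35296404, -0.95398405]), 'ft_force': array([ 0.65096381,  0.07973461, -0.94345627]), 'grip_width': 1.0024580169352757}
side {'K': array([[599.99103096,   0.        , 317.612977  ],
       [  0.        , 599.99103096, 237.62136982],
       [  0.        ,   0.        ,   1.        ]]), 'rvec': array([ 0.34469619, -2.64756046,  1.41296127]), 'tvec': array([0.43602135, 0.13146424, 1.12675518])}
top {'K': array([[442.09437006,   0.        , 327.30907687],
       [  0.        , 442.09437006, 233.79024095],
       [  0.        ,   0.        ,   1.        ]]), 'rvec': array([ 2.17379476, -2.13906696,  0.13754264]), 'tvec': array([-0.01725633,  0.48168559,  0.93317937])}
wrist {'K': array([[407.44428223,   0.        , 320.57172587],
       [  0.        , 407.44428223, 241.31022133],
       [  0.        ,   0.        ,   1.        ]]), 'T_tool_cam': array([[-6.99886827e-06, -3.05529916e-01,  9.52182478e-01,
        -1.61687822e-01],
       [ 1.47201479e-04, -9.52182468e-01, -3.05529912e-01,
         8.56709051e-02],
       [ 9.99999989e-01,  1.38024305e-04,  5.16386550e-05,
        -6.05627590e-04],
       [ 0.00000000e+00,  0.00000000e+00,  0.00000000e+00,
         1.00000000e+00]])}
```

View pics/top0.png

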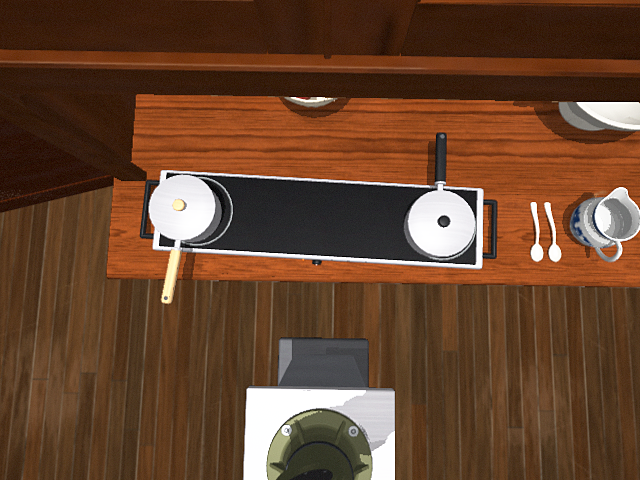

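View pics/side0.png

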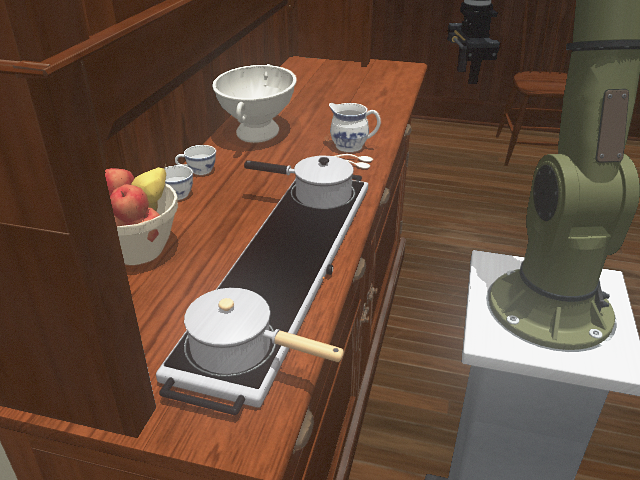

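View pics/wrist0.png

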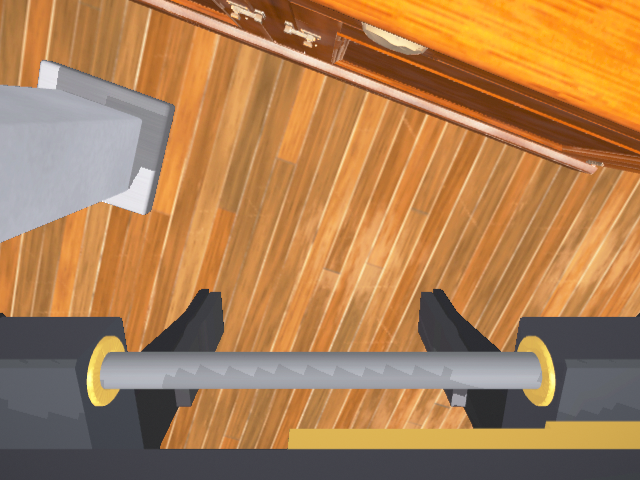

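Top: saucepan at left (knob ≈ (179,205), handle tip ≈ (166,300)), black pan at right (knob ≈ (444,222)), tray corners near (162,172), (482,189), (480,267), (154,248). Side: saucepan knob (226,305), handle end (342,353). Next, I'll measure.

```bash
cat > h.py <<'E'
import numpy as np, cv2
from scipy.spatial.transform import Rotation as R
from bench import ctrl
def cam(n,s=None):
    m=ctrl.camera_model(n); K=np.array(m['K'])
    if 'rvec' in m:
        Rm=cv2.Rodrigues(np.array(m['rvec']))[0]; t=np.array(m['tvec']).ravel()
        return K,Rm.T,-Rm.T@t
    T=np.eye(4); T[:3,:3]=R.from_rotvec(s['tool_rot']).as_matrix(); T[:3,3]=s['position']
    W=T@np.array(m['T_tool_cam']); return K,W[:3,:3],W[:3,3]
def ray(c,p):
    K,Rw,C=c; d=Rw@np.linalg.inv(K)@np.array([p[0],p[1],1.]); return C,d/np.linalg.norm(d)
def plane(c,p,z):
    C,d=ray(c,p); return C+d*(z-C[2])/d[2]
def tri(c1,p1,c2,p2):
    C1,d1=ray(c1,p1);C2,d2=ray(c2,p2)
    A=np.stack([d1,-d2],1); x=np.linalg.lstsq(A,C2-C1,rcond=None)[0]
    a=C1+x[0]*d1;b=C2+x[1]*d2
    return (a+b)/2,np.linalg.norm(a-b)
def wood(im):
    h=cv2.cvtColor(im,cv2.COLOR_RGB2HSV)
    m=cv2.inRange(h,(12,60,150),(32,170,255))
    n,l,st,ce=cv2.connectedComponentsWithStats(m)
    o=[(st[i],ce[i],l==i) for i in range(1,n) if st[i][4]>40]
    return m,sorted(o,key=lambda q:-q[0][4])
E
python3 - <<'E'
from h import *
np.set_printoptions(precision=4,suppress=True)
top=cam('top');side=cam('side')
for n in('top','side'):
    im=cv2.imread(f'pics/{n}0.png')[...,::-1]
    m,o=wood(im); cv2.imwrite(f'pics/m_{n}.png',m)
    for st,ce,_ in o[:6]: print(n,st,ce)
    c=top if n=='top' else side
# tray
im=cv2.imread('pics/top0.png'); g=im.max(2)
sub=(g<45).astype(np.uint8); sub[:165]=0;sub[275:]=0;sub[:,:155]=0;sub[:,482:]=0
for p in [(162,171),(482,189),(481,267),(153,249)]: print('tray corner',plane(top,p,.036))
for p in [(444,222)]: print('blk knob',plane(top,p,.036+.095))
E
```

```text
top [161 250  20  54 462] [170.4762 276.1883]
top [267 430  23  50 438] [275.7078 453.3813]
top [358 454  13  26 181] [364.9282 467.768 ]
top [172 199  13  12  84] [178.0357 204.3095]
top [286 412  25  13  70] [297.2143 418.2143]
side [275 330  69  31 771] [308.3022 345.1375]
side [131 167  35  29 628] [150.7818 180.742 ]
side [219 301  15   9  60] [225.5167 305.8833]
tray corner [0.6149 0.3573 0.036 ]
tray corner [ 0.5859 -0.3477  0.036 ]
tray corner [ 0.4147 -0.3408  0.036 ]
tray corner [0.442  0.3658 0.036 ]
blk knob [ 0.4961 -0.2376  0.131 ]
```

Run:
```python
import cv2
a=cv2.imread('pics/top0.png')[150:320,120:260]; cv2.imwrite('pics/ztop.png',cv2.resize(a,None,fx=3.5,fy=3.5))
```

```text
(no output)
```

View pics/ztop.png

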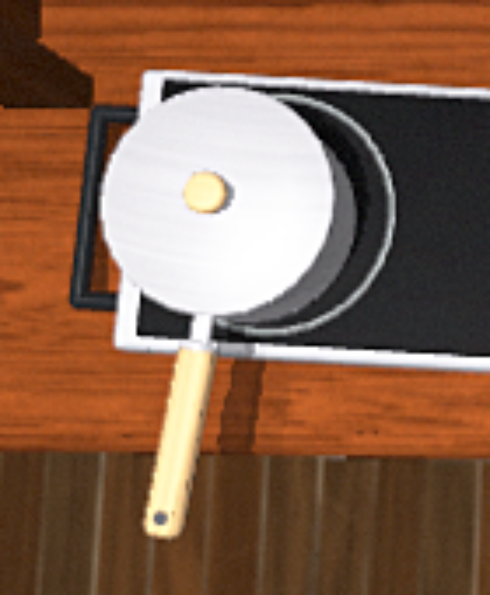

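Run:
```python
from h import *
np.set_printoptions(precision=4,suppress=True)
top=cam('top');side=cam('side')
kt=(178.0,204.5);ks=(225.5,305)
print('knob tri',tri(top,kt,side,ks),'plane',plane(top,kt,.131),plane(side,ks,.131))
# handle ends
hs={}
for n,c in(('top',top),('side',side)):
    im=cv2.imread(f'pics/{n}0.png')[...,::-1]; m,o=wood(im)
    o=[q for q in o if (n=='top' and q[0][0]<200 and q[0][4]>200)or(n=='side' and q[0][0]>200 and q[0][4]>200)]
    ys,xs=np.nonzero(o[0][2]); P=np.c_[xs,ys].astype(float); mu=P.mean(0)
    v=np.linalg.svd(P-mu,full_matrices=False)[2][0]; 
    if v[1]<0: v=-v
    t=(P-mu)@v; a,b=mu+v*t.min(),mu+v*t.max(); print(n,a,b); hs[n]=(a,b)
    for p in(a,mu,b): print('  plane z.09->',plane(c,p,.095))
for i in(0,1): print('tri',tri(top,hs['top'][i],side,hs['side'][i]))
# rim of saucepan lid (ellipse/circle) top view
im=cv2.imread('pics/top0.png');h=cv2.cvtColor(im,cv2.COLOR_BGR2HSV)
for nm,x0,x1 in(('wood',140,240),('black',400,482)):
    m=cv2.inRange(h,(0,0,150),(180,40,255)); m[:160]=0;m[275:]=0;m[:,:x0]=0;m[:,x1:]=0
    m=cv2.morphologyEx(m,cv2.MORPH_OPEN,np.ones((9,9),np.uint8))
    cs=max(cv2.findContours(m,0,1)[0],key=cv2.contourArea); print(nm,cv2.minEnclosingCircle(cs),cv2.fitEllipse(cs))
    (cx,cy),r=cv2.minEnclosingCircle(cs); 
    for z in (.1,.11): print(plane(top,(cx,cy),z), plane(top,(cx+r,cy),z)[1]-plane(top,(cx-r,cy),z)[1])
C=cam('top')[2];print('cam',C)
```

```text
knob tri (array([0.5236, 0.2865, 0.1269]), np.float64(0.0009657135062716823)) plane [0.5224 0.2849 0.131 ] [0.522  0.2908 0.131 ]
top [175.1115 250.1304] [165.6851 303.1219]
  plane z.09-> [0.4354 0.2977 0.095 ]
  plane z.09-> [0.3828 0.3038 0.095 ]
  plane z.09-> [0.3293 0.3101 0.095 ]
side [275.186  335.3694] [342.085  355.1022]
  plane z.09-> [0.4396 0.2996 0.095 ]
  plane z.09-> [0.3844 0.3071 0.095 ]
  plane z.09-> [0.3303 0.3144 0.095 ]
tri (array([0.4377, 0.2986, 0.0941]), np.float64(0.004458216499586889))
tri (array([0.3301, 0.3114, 0.092 ]), np.float64(0.0017426762896620028))
wood ((180.42857360839844, 207.57142639160156), 35.261512756347656) ((181.39932250976562, 206.95457458496094), (64.16706085205078, 67.00670623779297), 53.637176513671875)
[0.522  0.2903 0.1   ] -0.14343100318668733
[0.5202 0.2869 0.11  ] -0.14181307205356694
black ((441.8984680175781, 222.3257598876953), 34.219303131103516) ((441.1922607421875, 222.92066955566406), (64.43804168701172, 67.06348419189453), 113.03754425048828)
[ 0.5003 -0.2416  0.1   ] -0.13892185866534568
[ 0.4987 -0.239   0.11  ] -0.13735479160723502
cam [ 0.3603 -0.0096  0.9865]
```

Two-view checks agree: knob height 0.127–0.131, handle height 0.092–0.094 (expected 0.090), tip at 0.194 m from the axis (expected 0.195).

```bash
cat >> h.py <<'E'
AX=np.array([.523,.287]); HD=np.deg2rad(172.8)   # pan axis, handle direction
def plan(s,xyz,jaw):
    """travel/twist in current tool axes to put grasp point at xyz with jaw axis (tool z) heading jaw (rad)"""
    Rm=R.from_rotvec(s['tool_rot']).as_matrix(); x,y,z=Rm.T
    tcp=np.array(xyz)-np.array([0,0,.019])
    tr=Rm.T@(tcp-s['position'])
    cur=np.arctan2(z[1],z[0]); d=np.angle(np.exp(1j*(jaw-cur)))
    return tr,-d, cur
E
python3 - <<'E'
from h import *
np.set_printoptions(precision=4,suppress=True)
s=ctrl.get_state(); Rm=R.from_rotvec(s['tool_rot']).as_matrix(); print(Rm)
az=np.arctan2(s['position'][1],s['position'][0]); cur=np.arctan2(Rm[1,2],Rm[0,2]); print('az',az,'jaw',cur,'rel',cur-az)
g=AX+.115*np.array([np.cos(HD),np.sin(HD)]); print(g)
for xyz in [(.45,-.35,.24),(.52,0,.24),(g[0],g[1],.24)]:
    for j in (82.8,-97.2): print(xyz,j,plan(s,xyz,np.deg2rad(j))[:2],'rel needed',np.deg2rad(j)-np.arctan2(xyz[1],xyz[0]))
print('final rel',[np.deg2rad(j)-np.arctan2(.172,.518) for j in(177.7,-2.3)])
E
```

```text
[[-0.0005  0.9425  0.3342]
 [ 0.0013  0.3342 -0.9425]
 [-1.     -0.0001 -0.0014]]
az -1.230092976002912 jaw -1.2300010834900499 rel 9.189251286212397e-05
[0.4089 0.3014]
(0.45, -0.35, 0.24) 82.8 (array([ 0.0009,  0.3072, -0.1693]), np.float64(-2.6751337041413548)) rel needed 2.1061757895019917
(0.45, -0.35, 0.24) -97.2 (array([ 0.0009,  0.3072, -0.1693]), np.float64(0.4664589494484385)) rel needed -1.0354168640878016
(0.52, 0, 0.24) 82.8 (array([ 0.0014,  0.4902, -0.4758]), np.float64(-2.6751337041413548)) rel needed 1.4451326206513049
(0.52, 0, 0.24) -97.2 (array([ 0.0014,  0.4902, -0.4758]), np.float64(0.4664589494484385)) rel needed -1.6964600329384885
(np.float64(0.40890680934883505), np.float64(0.30141332185989494), 0.24) 82.8 (array([ 0.0018,  0.4862, -0.797 ]), np.float64(-2.6751337041413548)) rel needed 0.8099259051481985
(np.float64(0.40890680934883505), np.float64(0.30141332185989494), 0.24) -97.2 (array([ 0.0018,  0.4862, -0.797 ]), np.float64(0.4664589494484385)) rel needed -2.3316667484415947
final rel [np.float64(2.7808582744302295), np.float64(-0.3607343791595635)]
```

```bash
python3 -m pendant '[{"travel":[0,0.06,-0.03],"twist":0.1},{"travel":[0,0.11,-0.06],"twist":0.2},{"travel":[0,0.16,-0.09],"twist":0.3},{"travel":[0,0.21,-0.12],"twist":0.4},{"travel":[0,0.26,-0.145],"twist":0.466},{"travel":[0,0.31,-0.17],"twist":0.466},{"travel":[0,0.34,-0.22],"twist":0.466},{"travel":[0,0.37,-0.27],"twist":0.466},{"travel":[0,0.40,-0.32],"twist":0.466},{"travel":[0,0.43,-0.37],"twist":0.466}]' 1 20
python3 - <<'E'
from h import *
np.set_printoptions(precision=4,suppress=True)
s=ctrl.get_state(); print(s['joint_positions'],s['position'])
g=AX+.115*np.array([np.cos(HD),np.sin(HD)])
for xyz in [(.52,0,.24),(g[0],g[1],.24)]:print(plan(s,xyz,np.deg2rad(-97.2)))
E
```

```text
time: 1.4
position: [0.4986, -0.1179, 0.2221]
tool_rot: [1.301, 1.149, -1.301]
ft_force: [1.4, 0.5, -0.1]
grip_width: 1.001
[ 0.6038  0.0489 -0.4341  1.774   0.0202  1.324  -1.5309] [ 0.4986 -0.1179  0.2221]
(array([ 0.0013,  0.0065, -0.1196]), np.float64(0.0003804936423226213), np.float64(-1.6960795392961658))
(array([ 0.0016, -0.1414, -0.4048]), np.float64(0.0003804936423226213), np.float64(-1.6960795392961658))
```

```bash
python3 -m pendant '[{"travel":[0,0.005,-0.05],"twist":0},{"travel":[0,0.005,-0.10],"twist":0},{"travel":[0,-0.01,-0.15],"twist":0},{"travel":[0,-0.04,-0.20],"twist":0},{"travel":[0,-0.065,-0.25],"twist":0},{"travel":[0,-0.09,-0.30],"twist":0},{"travel":[0,-0.115,-0.35],"twist":0},{"travel":[0,-0.141,-0.405],"twist":0},{"travel":[0,-0.141,-0.405],"twist":0}]'
python3 - <<'E'
from h import *
np.set_printoptions(precision=4,suppress=True)
s=ctrl.get_state(); print(s['joint_positions'],s['position'])
im=ctrl.get_image('wrist'); cv2.imwrite('pics/w1.png',im[...,::-1]); np.save('s1.npy',s,allow_pickle=True)
g=AX+.115*np.array([np.cos(HD),np.sin(HD)])
for xyz in [(g[0],g[1],.24)]:print(plan(s,xyz,np.deg2rad(-97.2)))
E
```

```text
time: 2.52
position: [0.406, 0.3069, 0.2229]
tool_rot: [1.296, 1.156, -1.293]
ft_force: [-0.6, -0.8, -0.5]
grip_width: 1.001
[ 0.1421  0.0692 -0.8647  1.7703  0.0505  1.3252 -2.4198] [0.406  0.3069 0.2229]
(array([0.0019, 0.0035, 0.0051]), np.float64(0.010383059555803877), np.float64(-1.6860769733826846))
```

View pics/w1.png

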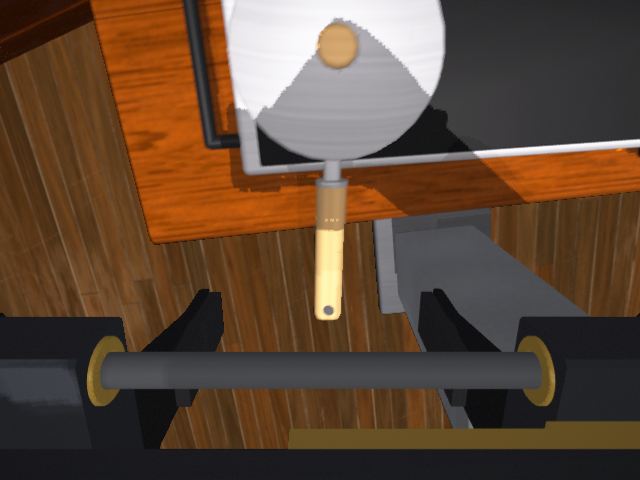

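Wrist view: knob at (337,46), handle running from (331,180) to its tip hole (328,310), between the open fingers.

Run:
```python
from h import *
np.set_printoptions(precision=4,suppress=True)
s=np.load('s1.npy',allow_pickle=True).item(); c=cam('wrist',s)
k=plane(c,(337,46),.131);a=plane(c,(331.5,182),.096);b=plane(c,(327.5,318),.094); print(k,a,b)
print(np.linalg.norm((a-k)[:2]),np.linalg.norm((b-k)[:2]),np.degrees(np.arctan2(*(b-a)[1::-1])),np.degrees(np.arctan2(*(b-k)[1::-1])))
```

```text
[0.5242 0.2852 0.131 ] [0.4418 0.2964 0.096 ] [0.3336 0.3112 0.094 ]
0.08320060763799335 0.19242049718434792 172.22500983295896 172.24132559966193
```

```bash
python3 -m pendant '[{"travel":[0.04,0.0045,0.005],"twist":0.019},{"travel":[0.08,0.0045,0.005],"twist":0.019},{"travel":[0.11,0.0045,0.005],"twist":0.019},{"travel":[0.13,0.0045,0.005],"twist":0.019},{"travel":[0.145,0.0045,0.005],"twist":0.019},{"travel":[0.152,0.0045,0.005],"twist":0.019},{"travel":[0.152,0.0045,0.005],"twist":0.019},{"travel":[0.152,0.0045,0.005],"twist":0.019}]'
python3 - <<'E'
from h import *
np.set_printoptions(precision=4,suppress=True)
s=ctrl.get_state(); print(s['position'],s['joint_positions'])
print(plan(s,(.4102,.3014,.09),np.deg2rad(-97.7)))
im=ctrl.get_image('wrist'); cv2.imwrite('pics/w2.png',im[...,::-1])
E
```

```text
time: 3.58
position: [0.4121, 0.2986, 0.0713]
tool_rot: [1.312, 1.142, -1.31]
ft_force: [0.5, 0.1, -0.3]
grip_width: 1.001
[0.4121 0.2986 0.0713] [ 0.0821  0.2459 -0.8351  1.9482  0.21    1.0348 -2.5557]
(array([ 0.0003, -0.0023, -0.0025]), np.float64(-0.0045613556976571434), np.float64(-1.7097480348961172))
```

View pics/w2.png

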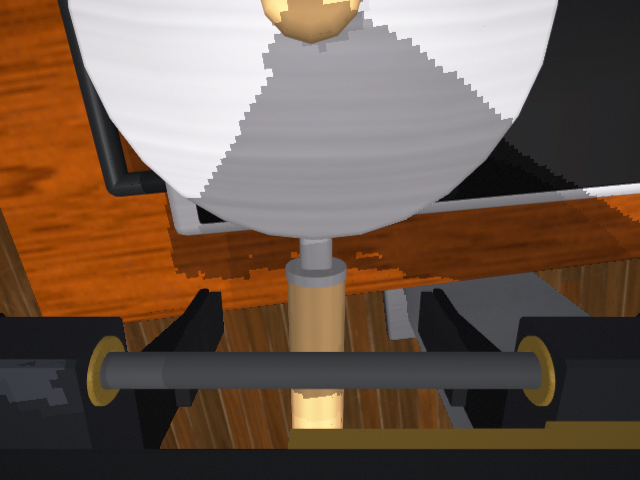

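The handle is centred between the fingers to within 2 mm (centre column 316 against 321). I'll shift by that and close.

```bash
python3 -m pendant '[{"travel":[0,-0.002,-0.0025],"twist":-0.004},{"travel":[0,-0.002,-0.0025],"twist":-0.004},{"travel":[0,-0.002,-0.0025],"twist":-0.004}]'
python3 -m pendant '[{"travel":[0,0,0],"twist":0},{"travel":[0,0,0],"twist":0},{"travel":[0,0,0],"twist":0},{"travel":[0,0,0],"twist":0},{"travel":[0,0,0],"twist":0},{"travel":[0,0,0],"twist":0},{"travel":[0,0,0],"twist":0},{"travel":[0,0,0],"twist":0}]' -1 20
python3 - <<'E'
from h import *
np.set_printoptions(precision=4,suppress=True)
s=ctrl.get_state(); print(s['position'],s['ft_force'],s['torque'])
c=cam('wrist',s)
im=ctrl.get_image('wrist'); cv2.imwrite('pics/w3.png',im[...,::-1])
Rm=R.from_rotvec(s['tool_rot']).as_matrix(); print('jaw',np.degrees(np.arctan2(Rm[1,2],Rm[0,2])))
# arc: rotate whole grasp about AX by th
AX=np.array([.524,.286]); p0=s['position'][:2]
print('radius',np.linalg.norm(p0-AX),np.degrees(np.arctan2(*(p0-AX)[::-1])))
for th in np.arange(8,97,8):
    a=np.radians(th); q=AX+np.array([[np.cos(a),-np.sin(a)],[np.sin(a),np.cos(a)]])@(p0-AX)
    d=Rm.T@np.r_[q-p0,0]; print(th,d,-a)
E
```

```text
time: 4.0
position: [0.4105, 0.3015, 0.0714]
tool_rot: [1.309, 1.144, -1.306]
ft_force: [0.2, -0.7, -0.4]
grip_width: 1.001
time: 5.0
position: [0.4104, 0.3014, 0.0715]
tool_rot: [1.309, 1.143, -1.307]
ft_force: [-0.3, 1.1, -0.2]
grip_width: 0.252
[0.4104 0.3014 0.0715] [-0.2698  1.0536 -0.2278] [-0.0479  0.0829 -0.0969]
jaw -97.72257555209883
radius 0.11460385950598913 172.2646233766955
8 [-0.      0.0011  0.0159] -0.13962634015954636
16 [-0.0001  0.0044  0.0316] -0.2792526803190927
24 [-0.0001  0.0099  0.0466] -0.4188790204786391
32 [-0.0001  0.0174  0.0607] -0.5585053606381855
40 [-0.0001  0.0268  0.0737] -0.6981317007977318
48 [-0.0001  0.0379  0.0852] -0.8377580409572782
56 [-0.0002  0.0505  0.095 ] -0.9773843811168246
64 [-0.0002  0.0643  0.103 ] -1.117010721276371
72 [-0.0002  0.0792  0.109 ] -1.2566370614359172
80 [-0.0002  0.0947  0.1129] -1.3962634015954636
88 [-0.0002  0.1106  0.1146] -1.53588974175501
96 [-0.0002  0.1266  0.114 ] -1.6755160819145565
```

View pics/w3.png

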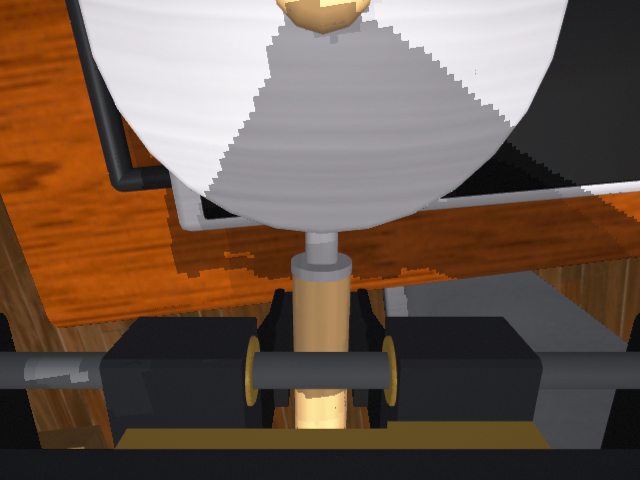

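Grip is on the handle (0.252 × 87 = 21.9 mm, matching the 22 mm bar). Swinging the first 40°.

```bash
python3 -m pendant '[{"travel":[0,0.0003,0.008],"twist":-0.07},{"travel":[0,0.0011,0.0159],"twist":-0.14},{"travel":[0,0.0025,0.0238],"twist":-0.209},{"travel":[0,0.0044,0.0316],"twist":-0.279},{"travel":[0,0.0069,0.0392],"twist":-0.349},{"travel":[0,0.0099,0.0466],"twist":-0.419},{"travel":[0,0.0134,0.0538],"twist":-0.489},{"travel":[0,0.0174,0.0607],"twist":-0.559},{"travel":[0,0.0219,0.0674],"twist":-0.628},{"travel":[0,0.0268,0.0737],"twist":-0.698}]'
cat > arc.py <<'E'
from h import *
import sys
np.set_printoptions(precision=4,suppress=True)
def run(final=267.7,step=4):
    AX=np.array([.524,.286]); p0=np.array([.4104,.3014]); H0=172.28
    s=ctrl.get_state(); Rm=R.from_rotvec(s['tool_rot']).as_matrix()
    jaw=np.degrees(np.arctan2(Rm[1,2],Rm[0,2])); th0=jaw+97.72
    print('turned',th0,'pos',s['position'],'radius/dir',np.linalg.norm(s['position'][:2]-AX),np.degrees(np.arctan2(*(s['position'][:2]-AX)[::-1]))%360-H0,'F',s['ft_force'],'q',s['joint_positions'])
    ths=list(np.arange(round(th0)+step,final-H0,step))+[final-H0]
    for th in ths:
        a=np.radians(th); q=AX+np.array([[np.cos(a),-np.sin(a)],[np.sin(a),np.cos(a)]])@(p0-AX)
        d=Rm.T@np.r_[q-s['position'][:2],.0715-s['position'][2]]; print(th,d,-np.radians(th-th0))
E
python3 -c "import arc;arc.run()"
python3 - <<'E'
from h import *
im=ctrl.get_image('side'); cv2.imwrite('pics/s4.png',im[...,::-1])
E
```

```text
time: 6.3
position: [0.4273, 0.2246, 0.0714]
tool_rot: [0.785, 1.425, -0.782]
ft_force: [0.2, 0.1, -0.5]
grip_width: 0.25
turned 40.10634743633188 pos [0.4273 0.2246 0.0714] radius/dir 0.1145417210712153 40.10924761855807 F [ 0.2006  0.1199 -0.4603] q [ 0.3128  0.1919 -0.9082  2.0062  0.1758  1.0217 -1.6841]
44.0 [-0.0001  0.0002  0.0078] -0.06795705716472683
48.0 [-0.0001  0.001   0.0157] -0.1377702272445
52.0 [-0.0001  0.0024  0.0236] -0.2075833973242732
56.0 [-0.0001  0.0043  0.0314] -0.2773965674040464
60.0 [-0.0001  0.0067  0.039 ] -0.34720973748381956
64.0 [-0.0001  0.0097  0.0464] -0.4170229075635927
68.0 [-0.0001  0.0132  0.0536] -0.4868360776433659
72.0 [-0.0001  0.0172  0.0606] -0.5566492477231391
76.0 [-0.0001  0.0217  0.0672] -0.6264624178029122
80.0 [-0.0001  0.0266  0.0735] -0.6962755878826855
84.0 [-0.0001  0.0319  0.0795] -0.7660887579624587
88.0 [-0.0001  0.0377  0.085 ] -0.8359019280422318
92.0 [-0.0001  0.0438  0.0902] -0.905715098122005
95.41999999999999 [-0.0001  0.0493  0.0943] -0.9654053585402108
```

View pics/s4.png

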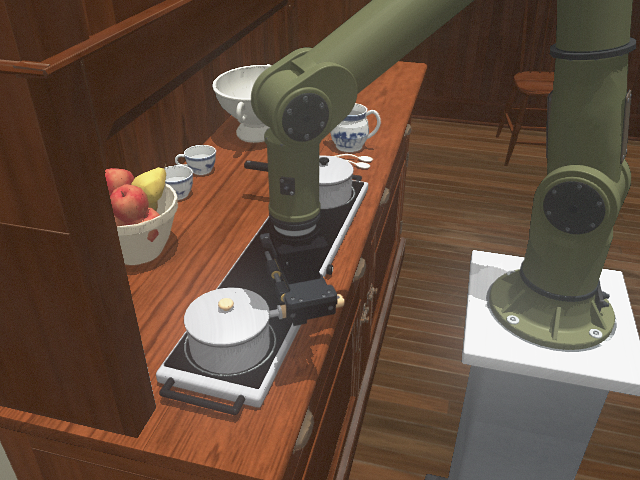

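The saucepan has stayed on its spot (knob still at (226,304)) and the handle is swinging in. The arm's elbow comes nearer the beam, so I'll do the next stretch and look before finishing.

```bash
python3 -m pendant '[{"travel":[0,0.0002,0.0078],"twist":-0.068},{"travel":[0,0.001,0.0157],"twist":-0.138},{"travel":[0,0.0024,0.0236],"twist":-0.208},{"travel":[0,0.0043,0.0314],"twist":-0.277},{"travel":[0,0.0067,0.039],"twist":-0.347},{"travel":[0,0.0097,0.0464],"twist":-0.417},{"travel":[0,0.0132,0.0536],"twist":-0.487}]'
python3 -c "import arc;arc.run()"
python3 - <<'E'
from h import *
for n in('side','top'):
    im=ctrl.get_image(n); cv2.imwrite(f'pics/{n}5.png',im[...,::-1])
E
```

```text
time: 7.22
position: [0.4679, 0.1856, 0.0714]
tool_rot: [0.406, 1.532, -0.403]
ft_force: [-0.4, -0.6, -0.1]
grip_width: 0.249
turned 68.12412443851761 pos [0.4679 0.1856 0.0714] radius/dir 0.11500745698660471 68.52359116407317 F [-0.4212 -0.593  -0.117 ] q [ 0.4207  0.2574 -0.9342  1.9587  0.2386  1.0387 -1.1364]
72.0 [-0.0001  0.0006  0.0069] -0.06764678994545159
76.0 [-0.0001  0.0014  0.0149] -0.13745996002522476
80.0 [-0.0001  0.0028  0.0228] -0.20727313010499795
84.0 [-0.      0.0047  0.0306] -0.27708630018477115
88.0 [-0.      0.0072  0.0382] -0.3468994702645443
92.0 [-0.      0.0102  0.0456] -0.4167126403443175
95.41999999999999 [-0.      0.0131  0.0518] -0.47640290076252334
```

View pics/side5.png

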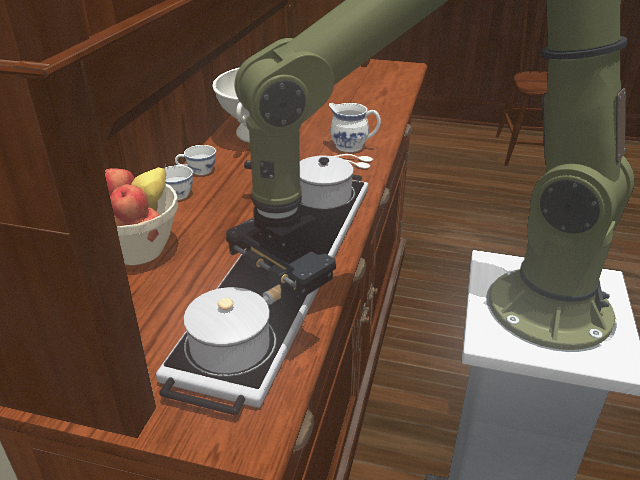

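View pics/top5.png

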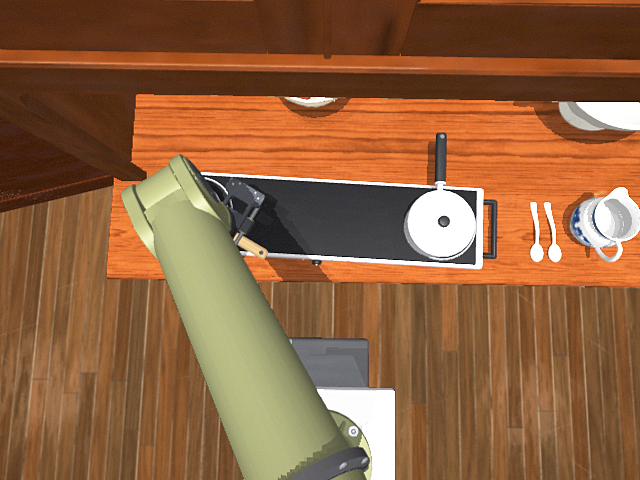

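Run:
```python
from h import *
t=cam('top')
for z in(.40,.455,.5): print(z,'beam',plane(t,(180,96),z),'wrist',plane(t,(180,156),z))
```

```text
0.4 beam [0.6248593  0.19852187 0.4       ] wrist [0.53883788 0.19353109 0.4       ]
0.455 beam [0.60005476 0.17900645 0.455     ] wrist [0.52210002 0.17448368 0.455     ]
0.5 beam [0.57976013 0.16303929 0.5       ] wrist [0.5084054  0.15889944 0.5       ]
```

Beam edge is at x≈0.600 and the wrist edge at 0.522, with about 50 mm still to go: roughly 26 mm of clearance. Finishing the swing.

```bash
python3 -m pendant '[{"travel":[0,0.0006,0.0069],"twist":-0.068},{"travel":[0,0.0014,0.0149],"twist":-0.137},{"travel":[0,0.0028,0.0228],"twist":-0.207},{"travel":[0,0.0047,0.0306],"twist":-0.277},{"travel":[0,0.0072,0.0382],"twist":-0.347},{"travel":[0,0.0102,0.0456],"twist":-0.417},{"travel":[0,0.0131,0.0518],"twist":-0.476},{"travel":[0,0.0131,0.0518],"twist":-0.476},{"travel":[0,0.0131,0.0518],"twist":-0.476}]'
python3 -c "import arc;arc.run()"
python3 - <<'E'
from h import *
for n in('side','wrist'):
    s=ctrl.get_state();im=ctrl.get_image(n); cv2.imwrite(f'pics/{n}6.png',im[...,::-1])
np.save('s6.npy',s,allow_pickle=True)
E
```

```text
time: 8.45
position: [0.5196, 0.1712, 0.0715]
tool_rot: [0.036, 1.569, -0.033]
ft_force: [0.5, 0.6, -0.6]
grip_width: 0.249
turned 95.17547972066203 pos [0.5196 0.1712 0.0715] radius/dir 0.1148427162682601 95.53049605442916 F [ 0.4551  0.5824 -0.612 ] q [ 0.4599  0.3866 -0.9661  1.8562  0.3574  1.0835 -0.6868]
95.41999999999999 [-0.      0.0002 -0.0002] -0.0042676839623437
```

View pics/side6.png

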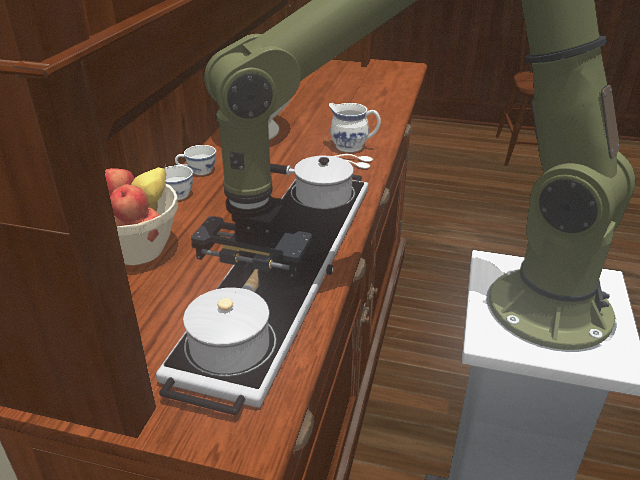

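View pics/wrist6.png

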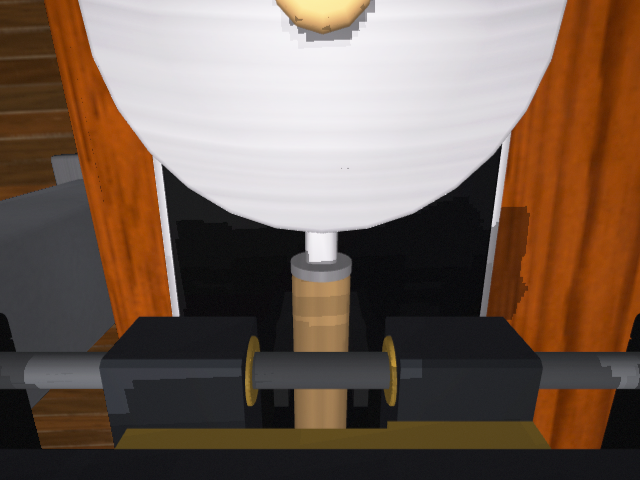

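Side: knob still at (226,304), pan upright. Wrist: handle runs parallel to both tray edges. Opening and lifting clear.

```bash
python3 -m pendant '[{"travel":[0,0,0],"twist":0},{"travel":[0,0,0],"twist":0},{"travel":[0,0,0],"twist":0},{"travel":[0,0,0],"twist":0},{"travel":[0,0,0],"twist":0},{"travel":[0,0,0],"twist":0}]' 1
python3 -m pendant '[{"travel":[-0.01,0,0],"twist":0},{"travel":[-0.03,0,0],"twist":0},{"travel":[-0.06,0,0],"twist":0},{"travel":[-0.09,0,0],"twist":0},{"travel":[-0.12,0,-0.02],"twist":0},{"travel":[-0.15,-0.03,-0.04],"twist":0},{"travel":[-0.15,-0.08,-0.05],"twist":0},{"travel":[-0.15,-0.13,-0.05],"twist":0},{"travel":[-0.15,-0.18,-0.05],"twist":0},{"travel":[-0.15,-0.18,-0.05],"twist":0}]'
python3 - <<'E'
from h import *
for n in('side','top','wrist'):
    s=ctrl.get_state();im=ctrl.get_image(n); cv2.imwrite(f'pics/{n}7.png',im[...,::-1])
np.save('s7.npy',s,allow_pickle=True); print(s['ft_force'])
E
```

```text
time: 9.3
position: [0.5196, 0.1712, 0.0715]
tool_rot: [0.036, 1.569, -0.033]
ft_force: [-0.2, 0.5, 0.3]
grip_width: 0.85
time: 10.55
position: [0.4615, -0.0108, 0.2223]
tool_rot: [0.04, 1.568, -0.04]
ft_force: [0.5, 1.1, 0.3]
grip_width: 0.999
[-0.47509595  1.31238178  0.32382606]
```

View pics/side7.png

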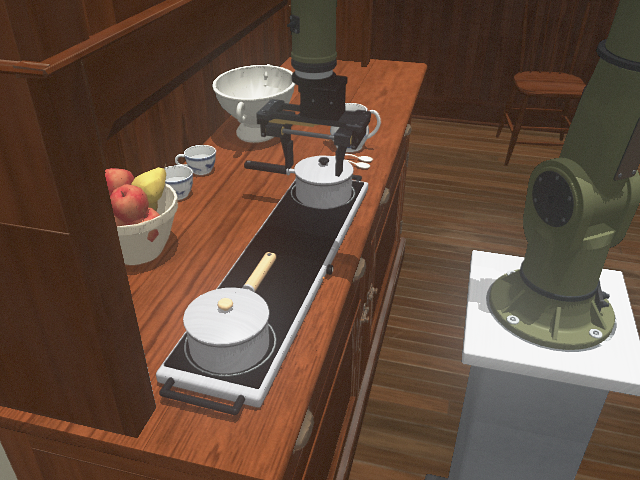

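View pics/top7.png

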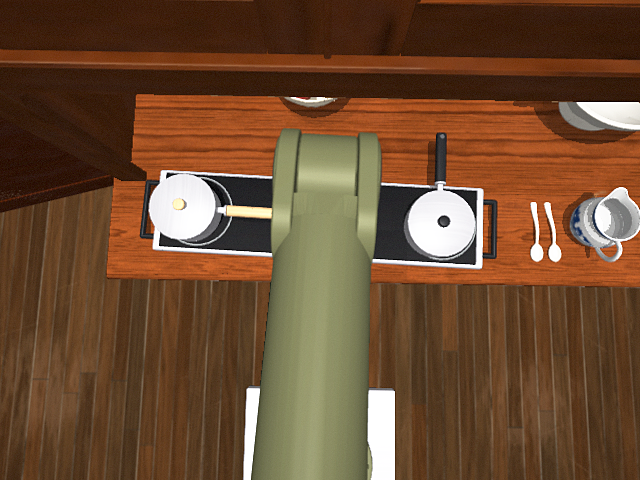

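View pics/wrist7.png

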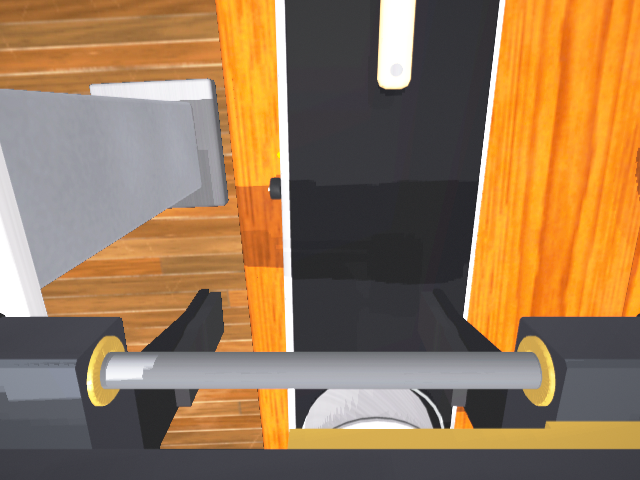

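Handle lies along the tray (top: from (226,211) to under the arm; side: (248,292)–(272,256)). Knob and black pan appear unmoved. Numeric check:

Run:
```python
from h import *
np.set_printoptions(precision=4,suppress=True)
t=cam('top');sd=cam('side');w=cam('wrist',np.load('s7.npy',allow_pickle=True).item())
k={}
for n in('top','side'):
    for f in('0','7'):
        m,o=wood(cv2.imread(f'pics/{n}{f}.png')[...,::-1])
        k[n+f]=[q[1] for q in o if (170<q[1][0]<190 and 195<q[1][1]<215 if n=='top' else 215<q[1][0]<235 and 295<q[1][1]<312)]
print(k)
tip_w=plane(w,(395,88),.093); tip_s=plane(sd,(273,256),.096)
near=plane(t,(226,211),.095); knob=plane(t,(178.2,204.5),.131)
print('tip',tip_w,tip_s,'near',near,'knob',knob)
print('ang',np.degrees(np.arctan2(*(tip_w-knob)[1::-1]))%360,'len',np.linalg.norm((tip_w-knob)[:2]),'target 267.7')
a=cv2.imread('pics/top0.png').astype(int);b=cv2.imread('pics/top7.png').astype(int)
print('black pan diff',abs(a-b)[125:270,400:490].mean(), abs(a-b)[125:270,400:490].max())
```

```text
{'top0': [array([178.0357, 204.3095])], 'top7': [array([178.7091, 203.8   ])], 'side0': [array([225.5167, 305.8833])], 'side7': [array([224.5077, 305.1538])]}
tip [0.5173 0.0917 0.093 ] [0.5088 0.1016 0.096 ] near [0.5173 0.1984 0.095 ] knob [0.5224 0.2845 0.131 ]
ang 268.4719664307395 len 0.19291337440520154 target 267.7
black pan diff 3.988301404853129 20
```

```bash
python3 -c "
from bench import ctrl
print(ctrl.get_state()['time'],ctrl.close_job())"
```

```text
the job is handed in; nothing more can be done
10.7 None
```

The saucepan's handle now lies along the tray, pointing at the black-handled pan, and I handed the job in at 10.7 s. I gripped the wooden handle, swung it about 95° around the pan's own axis at constant height, then released it and moved the arm clear.

- **Handle angle:** it measured 268.5°, against 267.7° for the tray's long edge.
- **Handle length check:** the tip came out 193 mm from the axis, against the 195 mm given.
- **Saucepan position:** the lid knob moved about 1 pixel or less in the top and side views, so the pan is still upright on its spot.
- **Black-handled pan:** unchanged in the top view apart from slight pixel differences, at most 20 grey levels out of 255.
- **Forces:** contact readings at each stop stayed at about 1.5 N or less, and the gripper was clear of everything at the end.

One check disagreed: a rougher side-view estimate of the handle tip was about 13 mm off the wrist camera's. That pixel was picked by eye, so I relied on the wrist and top views, which agree with each other.

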